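# Fit the bayonet filter and lock the bench dust extractor

### The arm

A 6-joint arm with a two-finger parallel gripper is mounted at the origin on the work surface. World frame = base frame: x ahead of the robot, y to its left, z up, the work surface at z = 0. Lengths are in m, angles in rad, forces in N, time in s.
With the tool pointing down it reaches from about 0.275 to 0.75 m from the base axis. Payload 10.2 kg.
Tool frame: the origin (TCP) lies midway between the tips of the shut fingers; the grasp point (between the pads) lies 19 mm behind it (env.hold_point_z is the distance from the TCP to the grasp point, in m); z points along the fingers, y is the line along which they close (so a half turn about z gives the same grasp; the last joint's range is limited). The gripper opens to 85 mm and grips with 20 to 120 N. Pads are 22 mm wide; open, the fingers measure 114 mm over their backs; the gripper's body (76 mm by 85 mm) begins 54 mm behind the grasp point. The pads swing forward as they close: fully open they stand 13 mm farther back than shut.
Start: joints at [0.962, 0.313, 1.498, -0, 1.331, -0.223], TCP at [0.198, 0.486, 0.231] pointing down, gripper open.
Joint ranges: [-2.94, 2.94], [-0.97, 2.17], [0.19, 2.56], [-1.23, 4.37], [0.02, 3.11], [-2.88, 2.88]. Speed limits (rad/s): [2.39, 2.39, 3.01, 3.14, 3.14, 3.14].

### API

Orientations are given as a unit quaternion [x, y, z, w].
In Python, from bench import env, kinematics, monitor, eyes, job gives the robot as it stands. The module is installed in compiled form; this text tells all that it offers. Calls block until the motion is done:
- env.reach(position, orientation): joint-space move of the TCP to a pose.
- env.movel(position, velocity=0.15, frame=None, guard=None): straight line of the TCP; frame=None keeps the orientation; velocity is the mean speed in m/s. With guard (N) it stops when the force on the tool has changed by that much, and returns True; else False.
- env.set_joints(angles): joint-space move.
- env.release() and env.close_gripper(effort=None): open the fingers fully, or close them until they stop; effort is the grip in N (None keeps the last).
- env.hold(seconds).
- kinematics.ik(position, orientation): joint angles nearest the present ones, or None.
- monitor.sense(): the state.
- eyes.grab_frame(name): name is "scene" or "top" or "wrist"; returns a dict with "frame" (480x640x3 uint8, red, green, blue), "mtx" (3x3 intrinsics, pixels), "view" (4x4, takes a point from world to camera coordinates). Camera axes: x right, y down, z forward; pixel columns grow to the right and rows downward; lengths in m; the calibration is good to about 2 mm. A picture is of the moment at which its call begins. There is no depth.
A pose or a line that the arm cannot do raises env.MotionError and nothing moves.
- job.hand_in(): hands the job in; it is judged then, once.
The state is a dict: "clock": time; "joints": joint angles; "qvel": joint speeds; "joint_efforts": joint torques, N m; "position": TCP position; "ee_rot": TCP orientation; "contact_force": force on the tool from outside, world axes, zero at the start; "ft_torque": the same for the moment, N m; "finger_gap": opening from 0.0 (shut) to 1.0 (fully open); "gripper_force": force on a finger pad.
Only numpy, scipy, OpenCV 4.12 (cv2) and the standard library are available. Lean on these libraries where they do the work, as an engineer would, in place of code of your own. Each camera call takes 0.05 s, during which the arm holds its last target. There are 200 camera calls.

### The job

Fit the filter cartridge in the round port of the bench dust extractor: line its grip bar up with the white marks, push it down against the spring, turn it about a quarter turn clockwise to the green marks and let it spring up so that it clicks home. Then take the T-handle hex key out of the wooden rack, seat it fully in the lock screw and turn the screw clockwise to its stop at the green mark; leave the key standing in the screw and leave the jar, the puck and the screwdriver where they are.

Things in the scene. Friction and masses are not known exactly. Their poses are not given: they have to be found in the camera images.
- extractor: Fixed bench dust extractor: box 140 (x) x 220 (y) x 75 mm high, blue base, grey top. Origin: centre of its underside on the bench, z up. On its top are the bayonet port (at y +55 mm) and the lock screw (at y -60 mm). The yaw of this body gives the port's directions.
- port (a point): Centre of the mouth of the round aluminium bayonet port, at the top of its collar, 90 mm above the bench; axes as the extractor's. Collar 75 mm across, mouth 43 mm. To turn, the cartridge's underside must be 22.5 to 26 mm below this point (at 26 its flange meets the collar); clicked home it is 18 mm below.
- notch (a point): White mark beside one of two opposite entry notches (13 mm wide) for the lugs: 45 mm out from the port's axis, 75 mm above the bench, 80 degrees counter-clockwise (from above) from the extractor's x axis. From the notches the lugs run clockwise 80 degrees under a lip 8 mm deep, with hard stops just beyond both ends.
- pocket (a point): Green mark by one of two opposite hidden pockets: 45 mm out from the port's axis, 75 mm above the bench, on the extractor's plus x direction from the port. Over the pockets the lip is only 4 mm deep: there the spring lifts the lugs 4 mm into the pockets, which then bar turning.
- spring_plate (a joint): Depth (m) of the sprung plate in the port: 0 at rest, its face 10 mm below the mouth, grows downward to 0.020. It pushes the cartridge's underside up with 4 N at 0, 8 N at 0.008 (home), 12 N at 0.016.
- cartridge: Loose filter cartridge, 66 mm high, 0.1 to 0.2 kg, upright. Origin: centre of its underside. White shank 40 mm diameter, tapered nose; two opposite lugs along its x axis (8 mm wide, out to 26 mm, 8 to 14 mm above the underside); black flange 62 mm diameter, from 26 to 34 mm up; orange grip bar above the lugs along x, 48 mm long, 14 mm thick (y), from 34 to 66 mm. Symmetric by half turn.
- rack: Fixed wooden tool rack, 55 (x) x 140 (y) x 45 mm high. Origin: centre of its underside. The hex key stands in a round hole (21.5 mm diameter, 30 mm deep) at y +45 mm; small tool handles reach up to 67 mm above the bench at the other end.
- hex_key: Loose steel T-handle hex key, 102 mm long, about 0.16 kg, standing upright in the rack. Origin: centre of its lower tip, z up. Hexagonal shank 17 mm across flats, tapering to 13 mm in the last 4 mm, up to 62 mm; corner edges towards plus and minus x, flats towards plus and minus y; then a neck 12 mm thick; green handle bar along its x axis, 60 mm long, 16 mm thick (y), from 78 to 102 mm.
- screw_mouth (a point): Centre of the mouth of the lock screw's recess, 78 mm above the bench; turns with the screw. Hexagon socket 18.5 mm across flats, 20 mm deep, its top 6 mm a funnel widening to 24 mm. The key fits when its x axis and this point's x axis are equal or differ by a multiple of 60 degrees; the yellow line on the screw lies on its plus x. Fully seated, the key's tip is 20 mm below the mouth.
- lock_screw (a joint): Angle of the lock screw (rad): 0 open (yellow line at the white mark), grows clockwise seen from above, hard stop at 1.3 (yellow line at the green mark). Friction about 0.05 N m; stays where left. The key has about 0.18 rad of play to each side in the socket.
- screw_jar: Bystander: jar, 48 mm diameter, 55 mm high, blue cap. Leave alone.
- screwdriver: Bystander: red screwdriver lying on the bench, 160 mm. Leave alone.
- gauge_puck: Bystander: brass gauge puck, 52 mm diameter, 30 mm high. Leave alone.
Things that resemble listed ones, but are neither listed nor needed, are in the scene too. Leave any pink or yellow look-alike of the cartridge alone.

How it is judged:
On the way, in this order (a step that is already met when the one before it is completed fails the run):
1. the cartridge is pushed into the port at the white marks, its underside more than 20 mm below the mouth (z of cartridge in the frame of port below -0.02 m and horizontal distance between cartridge and port below 0.004 m and angle between the x axis of cartridge and the x axis of extractor, either way round above 1 rad), for 0.05 s.
2. the cartridge has clicked home at the green marks while the lock screw is still open (z of cartridge in the frame of port between -0.0203 and -0.016 m and horizontal distance between cartridge and port below 0.004 m and angle between the x axis of cartridge and the x axis of extractor, either way round below 0.2 rad and value of joint lock_screw below 0.5 rad), for 0.2 s.
3. the hex key is fully seated in the lock screw before it turns (z of hex_key in the frame of screw_mouth below -0.017 m and horizontal distance between hex_key and screw_mouth below 0.004 m and value of joint lock_screw below 0.6 rad), for 0.1 s.
4. the lock screw is turned to its stop with the key seated (value of joint lock_screw above 1.15 rad and z of hex_key in the frame of screw_mouth below -0.016 m), for 0.1 s.
At the end, for the whole second after the job is handed in: Cartridge in the port, underside 16 to 20.3 mm below the mouth, within 4 mm of its axis, bar within 0.2 rad of the green marks, upright within 0.1 rad; lock screw past 1.1 rad; hex key standing in the screw at least 16 mm deep, within 5 mm of its axis; both at rest and let go (z of cartridge in the frame of port between -0.0203 and -0.016 m and horizontal distance between cartridge and port below 0.004 m and angle between the x axis of cartridge and the x axis of extractor, either way round below 0.2 rad and angle between cartridge's own z axis and vertical below 0.1 rad and value of joint lock_screw above 1.1 rad and z of hex_key in the frame of screw_mouth below -0.016 m and horizontal distance between hex_key and screw_mouth below 0.005 m and linear speed of each of cartridge, hex_key below 0.02 m/s); the robot touches nothing.
It fails at once if a bystander (jar, puck or screwdriver) is moved more than 30 mm (distance of any of screw_jar, gauge_puck, screwdriver from where it was at the start of the episode above 0.03 m).
It also fails if it takes over 72 s, if anything falls off the work surface, if the arm or the gripper's body presses on something with over 40 N, if the wrist force passes 120 N, or if a joint passes its speed limit or range.

## Working session

There is one attempt and no reset: what is moved stays moved. The work goes in short steps, each a Python script; the robot and the scene stay as the last script left them, time stands still between calls to the robot, and variables do not carry over. Pictures are saved under pics/ and viewed, at most 10 in all, crops included, and the job is handed in when it is done.

```bash
mkdir -p pics; ls; python3 - <<'E'
from bench import env, monitor, eyes
import cv2, numpy as np
for n in ("top","scene"):
    f=eyes.grab_frame(n); cv2.imwrite(f"pics/{n}0.png",f["frame"][:,:,::-1]); np.savez(f"pics/{n}0.npz",**f)
    V=f["view"]; print(n, f["mtx"].round(1).tolist(), (-V[:3,:3].T@V[:3,3]).round(3), V[:3,:3].round(3).tolist())
s=monitor.sense(); print(s["clock"],s["finger_gap"],s["contact_force"],env.hold_point_z,s["ee_rot"])
E
```

```text
pics
top [[519.4, 0.0, 315.5], [0.0, 519.4, 239.4], [0.0, 0.0, 1.0]] [ 0.295 -0.008  1.279] [[0.037, -0.999, -0.006], [-0.979, -0.035, -0.2], [0.2, 0.013, -0.98]]
scene [[450.3, 0.0, 318.1], [0.0, 450.3, 242.4], [0.0, 0.0, 1.0]] [ 1.252 -0.002  0.553] [[-0.031, 0.999, 0.011], [0.542, 0.026, -0.84], [-0.84, -0.02, -0.542]]
0.1 1.0003146591355048 [ 0.52346108  0.94025571 -0.30718168] 0.0187 [ 1.91704932e-01  9.81452446e-01 -5.15275135e-04 -2.24745464e-04]
```

View pics/top0.png

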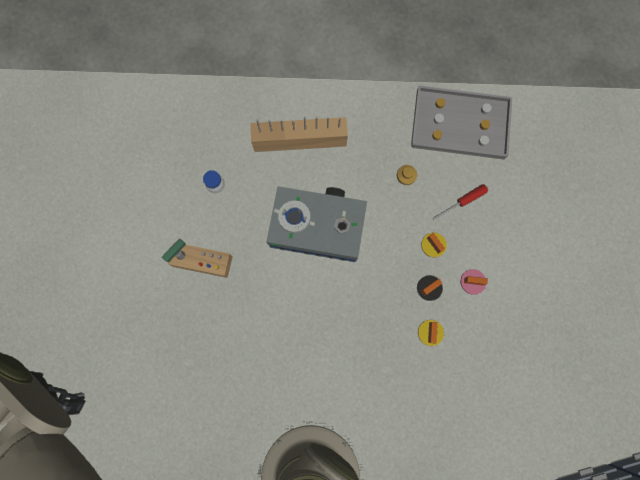

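View pics/scene0.png

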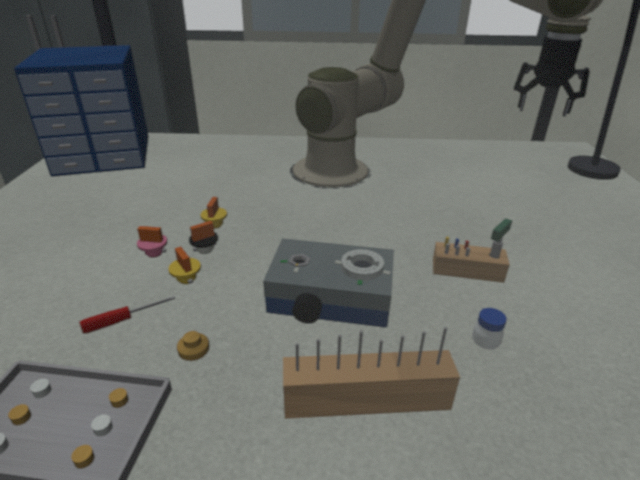

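The top view has the black-flange cartridge at about (430,288), the port at (294,216), the screw at (342,225) and the key handle at (174,250). The scene view agrees with this. Next I'll take close wrist views of each.

```bash
cat > h.py <<'E'
from bench import env, kinematics, monitor, eyes, job
import cv2, numpy as np
from scipy.spatial.transform import Rotation as R
def q(yaw): return (R.from_euler('z',yaw)*R.from_euler('x',np.pi)).as_quat()  # tool x at yaw
def back(f,uv,z):
    V=f["view"]; M=V[:3,:3]; c=-M.T@V[:3,3]
    d=M.T@np.linalg.solve(f["mtx"],np.array([uv[0],uv[1],1.])); return c+d*(z-c[2])/d[2]
def snap(cam,name):
    f=eyes.grab_frame(cam); cv2.imwrite(f"pics/{name}.png",f["frame"][:,:,::-1]); np.savez(f"pics/{name}.npz",**f); return f
def yaw_now(): return R.from_quat(monitor.sense()["ee_rot"]).as_matrix()[:2,0]
E
python3 - <<'E'
from h import *
f=dict(np.load("pics/top0.npz"))
for n,uv,z in (("key",(174,250),.105),("port",(294,216),.09),("screw",(342,225),.078),("cart",(431,287),.06)):
    print(n,back(f,uv,z).round(3))
x=yaw_now(); print("yaw",np.arctan2(x[1],x[0]))
f=snap("wrist","w0"); V=f["view"]; T=monitor.sense()
Rt=R.from_quat(T["ee_rot"]).as_matrix(); c=-V[:3,:3].T@V[:3,3]
print("cam in tool",Rt.T@(c-T["position"]), (V[:3,:3]@Rt).round(3).tolist(), f["mtx"].round(0).tolist())
E
```

```text
key [0.498 0.332 0.105]
port [0.592 0.061 0.09 ]
screw [ 0.577 -0.053  0.078]
cart [ 0.439 -0.267  0.06 ]
yaw 2.755794450261454
cam in tool [ 0.07704803  0.00084162 -0.14297246] [[-0.002, 1.0, 0.0], [-0.953, -0.002, -0.304], [-0.304, -0.001, 0.953]] [[431.0, 0.0, 320.0], [0.0, 431.0, 241.0], [0.0, 0.0, 1.0]]
```

```bash
python3 - <<'E'
from h import *
for n,p,y in (("wk",(.498,.332,.24),2.2),("we",(.585,.004,.22),3.1),("wc",(.439,-.267,.19),1.0)):
    env.reach(np.array(p),q(y)); f=snap("wrist",n); s=monitor.sense(); print(n,s["clock"],s["joints"].round(2))
ims=[cv2.imread(f"pics/{n}.png") for n in ("wk","we","wc")]
E
```

```text
wk 1.475 [ 0.39  0.47  1.25  0.    1.42 -0.24]
we 2.8583 [-0.19  0.45  1.33  0.    1.36 -1.72]
wc 4.2667 [-0.77  0.32  1.59  0.    1.22 -0.2 ]
```

View pics/wk.png

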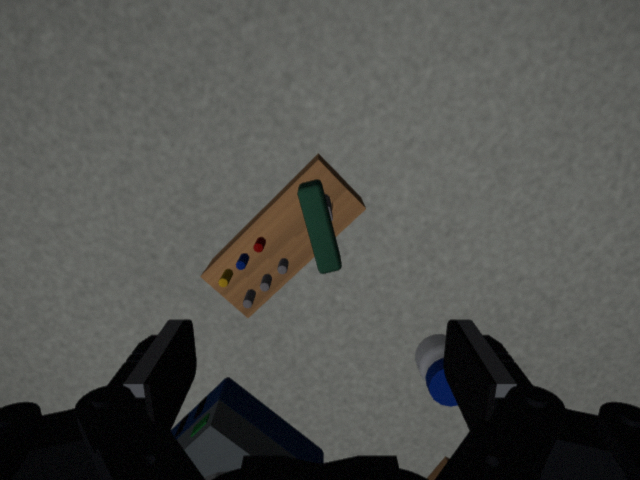

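View pics/we.png

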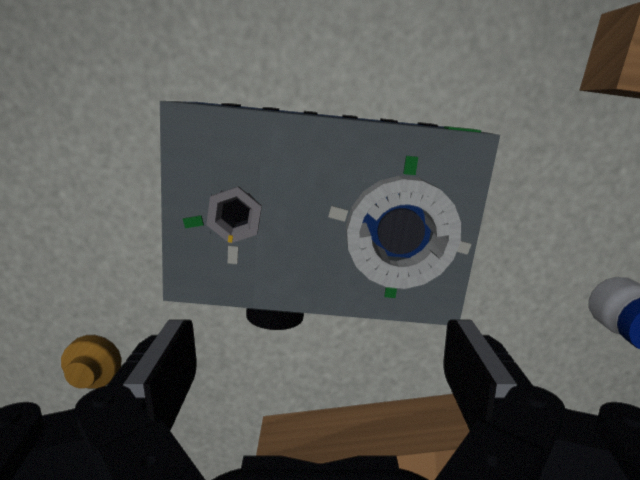

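View pics/wc.png

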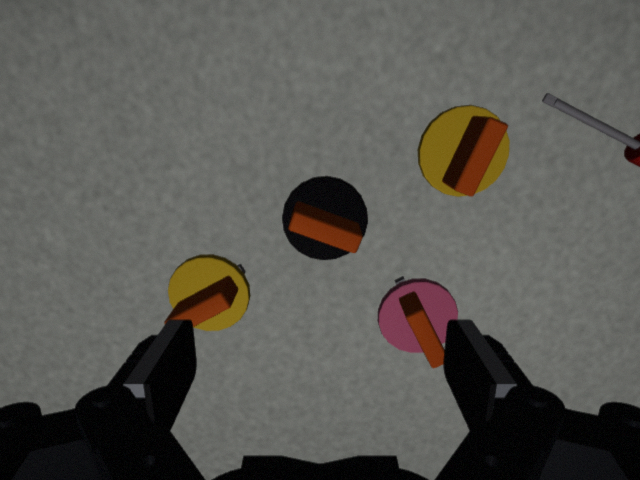

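The wrist views are clear:
- **Key:** the handle runs from (311,186) to (329,268).
- **Port and screw:** the green marks are at (411,165) and (390,293), the white marks at (338,213) and (462,247), and the screw is at (234,214) with its yellow line at (230,239).
- **Cartridge:** the flange is centred at (325,218).

I'll fit poses from these.

```bash
cat > fit.py <<'E'
from h import *
from scipy.optimize import least_squares
L=lambda n: dict(np.load(f"pics/{n}.npz"))
e=L("we"); img=e["frame"]
def subpix(uv,r,cond):
    u,v=uv; p=img[v-r:v+r+1,u-r:u+r+1].astype(int); m=cond(p[...,0],p[...,1],p[...,2]); ys,xs=np.nonzero(m); return (u-r+xs.mean(),v-r+ys.mean())
wh=lambda r,g,b:(r>135)&(b>110)
gr=lambda r,g,b:(g>r+40)&(g>b+20)
obs=[(162,101),(498,134),(463,324),(164,300)]
mod=[(-.07,-.11),(-.07,.11),(.07,.11),(.07,-.11)]
for uv in ((390,293),(411,165)): obs.append(subpix(uv,10,gr))
obs+=[(338,214),(462,247)]
a=np.radians(80); c80=np.array([np.cos(a),np.sin(a)])*.045
mod+=[(.045,.055),(-.045,.055),tuple(-c80+[0,.055]),tuple(c80+[0,.055])]
W=np.array([back(e,o,.075)[:2] for o in obs]); M=np.array(mod)
def T(p,m): c,s=np.cos(p[2]),np.sin(p[2]); return m@np.array([[c,s],[-s,c]])+p[:2]
w=np.array([1]*4+[3,3,1,1])[:,None]
r=least_squares(lambda p:((T(p,M)-W)*w).ravel(),[.58,0,0],loss='soft_l1',f_scale=.003)
print("ext",r.x.round(4),"resid mm\n",((T(r.x,M)-W)*1e3).round(1).tolist())
print("port",T(r.x,np.array([[0,.055]])).round(4),"screw",T(r.x,np.array([[0,-.06]])).round(4))
sc=back(e,(234,214),.078)[:2]; print("screw seen",sc.round(4))
ye=back(e,subpix((230,239),6,lambda r,g,b:(r>b+60)&(r>130)),.078)[:2]
for n,pt in(("yellow",ye),("white",back(e,(233,255),.075)[:2]),("green",back(e,(193,221),.075)[:2])):
    d=pt-T(r.x,np.array([[0,-.06]]))[0]; print(n,np.degrees(np.arctan2(d[1],d[0])-r.x[2]).round(1),np.hypot(*d).round(4))
# cartridge
c=L("wc"); im=c["frame"].astype(int); sub=np.zeros(im.shape[:2],bool); sub[170:268,275:378]=1
blk=(im.max(2)<45)&sub; org=(im[...,0]>im[...,2]+45)&sub
ys,xs=np.nonzero(blk|org); P=np.array([back(c,(x,y),.034)[:2] for x,y in zip(xs,ys)])
hull=cv2.convexHull((P*1e4).astype(np.float32))
(cx,cy),rad=cv2.minEnclosingCircle(hull); print("flange",cx/1e4,cy/1e4,rad/10)
v=im[...,0][org]; print("orange R pct",np.percentile(v,[5,25,50,75,95]))
for thr in (110,150):
    ys,xs=np.nonzero(org&(im[...,0]>thr)); P=np.array([back(c,(x,y),.066)[:2] for x,y in zip(xs,ys)])
    (ct,sz,an)=cv2.minAreaRect((P*1e4).astype(np.float32)); b=cv2.boxPoints((ct,sz,an)); 
    d=max((b[1]-b[0],b[2]-b[1]),key=np.linalg.norm); print("bar",thr,np.array(ct)/1e4,np.array(sz)/10,np.degrees(np.arctan2(d[1],d[0])))
for n,uv in (("pink",(418,312)),("yelA",(208,293)),("yelB",(464,150))): print(n,back(c,uv,.034).round(3))
k=L("wk"); im=k["frame"].astype(int); g=(im[...,1]>im[...,0]+15)&(im[...,1]>im[...,2]+5); g[:170]=0; g[285:]=0; g[:,:290]=0; g[:,350:]=0
ys,xs=np.nonzero(g); v=im[...,1][g]; print("green pct",np.percentile(v,[5,25,50,75,95]))
for z in(.117,):
  P=np.array([back(k,(x,y),z)[:2] for x,y in zip(xs,ys)])
  (ct,sz,an)=cv2.minAreaRect((P*1e4).astype(np.float32)); b=cv2.boxPoints((ct,sz,an)); d=max((b[1]-b[0],b[2]-b[1]),key=np.linalg.norm)
  print("key",np.array(ct)/1e4,np.array(sz)/10,np.degrees(np.arctan2(d[1],d[0])))
  print("cam",-k["view"][:3,:3].T@k["view"][:3,3])
rk=[back(k,u,.045)[:2] for u in((318,154),(365,207),(202,277),(248,317))]; 
ca,cb=(rk[0]+rk[1])/2,(rk[2]+rk[3])/2; print("rack len",np.hypot(*(ca-cb)),"hole",ca+(cb-ca)*25/140)
crop=lambda n,y0,y1,x0,x1:cv2.resize(cv2.imread(f"pics/{n}.png")[y0:y1,x0:x1],None,fx=4,fy=4,interpolation=cv2.INTER_CUBIC)
E
python3 fit.py
```

```text
ext [ 0.5876  0.0067 -0.1385] resid mm
 [[0.5, -1.2], [1.1, 1.5], [2.0, -3.1], [0.9, -0.6], [-2.2, 0.4], [0.5, -0.0], [-0.1, 0.1], [-0.1, -0.9]]
port [[0.5952 0.0612]] screw [[ 0.5793 -0.0527]]
screw seen [ 0.5776 -0.0526]
yellow -8.9 0.0164
white -0.6 0.0291
green -76.8 0.0295
flange 0.443085791015625 -0.2703687744140625 32.205990600585935
orange R pct [ 63.05 111.   116.   119.   123.  ]
bar 110 [ 0.44185317 -0.26992971] [11.04651489 44.82898254] -53.438755Traceback (most recent call last):
  File "fit.py", line 34, in <module>
    (ct,sz,an)=cv2.minAreaRect((P*1e4).astype(np.float32)); b=cv2.boxPoints((ct,sz,an));
               ~~~~~~~~~~~~~~~^^^^^^^^^^^^^^^^^^^^^^^^^^^^
cv2.error: OpenCV(4.12.0) /io/opencv/modules/imgproc/src/convhull.cpp:143: error: (-215:Assertion failed) total >= 0 && (depth == CV_32F || depth == CV_32S) in function 'convexHull'
```

```bash
sed -i 's/for thr in (110,150)/for thr in (90,105)/' fit.py; python3 fit.py | tail -12
```

```text
green -76.8 0.0295
flange 0.443085791015625 -0.2703687744140625 32.205990600585935
orange R pct [ 63.05 111.   116.   119.   123.  ]
bar 90 [ 0.44211909 -0.26987007] [11.89486847 46.53979797] -53.599262
bar 105 [ 0.44190103 -0.26981794] [11.49201965 45.29303284] -53.756832
pink [ 0.463 -0.37   0.034]
yelA [ 0.337 -0.27   0.034]
yelB [ 0.549 -0.279  0.034]
green pct [36. 48. 50. 52. 55.]
key [0.49768657 0.33330903] [14.54420319 58.93059692] -39.754585
cam [0.45237951 0.39628993 0.38317019]
rack len 0.14080368141834845 hole [0.4971589  0.33443695]
```

```bash
python3 - <<'E'
from h import *
y=np.radians(126.4)
env.reach(np.array([.4425,-.270,.12]),q(y)); env.movel(np.array([.4425,-.270,.037]),velocity=.12)
env.close_gripper(80); s=monitor.sense(); print(s["finger_gap"],s["position"].round(4),s["clock"])
env.movel(np.array([.4425,-.270,.2]),velocity=.2)
yi=np.radians(72.1)
env.reach(np.array([.5950,.0612,.16]),q(yi)); s=monitor.sense(); print(s["finger_gap"],s["contact_force"],s["joints"].round(2),s["clock"])
snap("wrist","p1"); snap("scene","p1s"); a=cv2.imread("pics/p1.png"); b=cv2.imread("pics/p1s.png")[200:330,230:430]
cv2.imwrite("pics/p1c.png",np.vstack([a[150:480,120:520],cv2.resize(b,(400,260))]))
E
```

```text
0.15137140870503504 [ 0.4426 -0.2701  0.0372] 6.875
0.1505838766721687 [ 0.29856565 -0.07404304 -0.76423403] [-0.09  0.53  1.37 -0.    1.24  0.22] 9.2917
```

View pics/p1c.png

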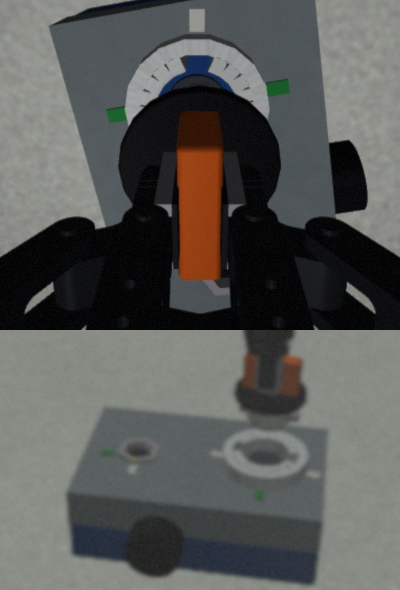

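The cartridge is held upright and its bar points at the white mark at (197,20) in the crop. I'll push down under guard.

```bash
python3 - <<'E'
from h import *
p=np.array([.5950,.0612]); Z=lambda d:.09-d+.037
f0=monitor.sense()["contact_force"]
for dz in (.002,.010,.018,.0245):
    g=env.movel(np.array([*p,Z(dz)]),velocity=.05,guard=16); s=monitor.sense()
    print(dz,g,(Z(0)-s["position"][2]).round(4),s["position"][:2].round(4),(s["contact_force"]-f0).round(1),s["ft_torque"].round(2),s["clock"])
    if g: break
E
```

```text
0.002 False 0.0017 [0.5952 0.0612] [-0.7  0.   0.2] [ 0.04  0.07 -0.02] 10.2417
0.01 True 0.0072 [0.5955 0.0609] [-3.8 -0.2  9.7] [-0.13  0.43  0.01] 10.4583
```

```bash
python3 - <<'E'
from h import *
Z=lambda d:.09-d+.037
p0=np.array([.5950,.0612])
for d in ((-1.5,0),(-1.5,1),(-1.5,-1),(-2.5,0)):
    p=p0+np.array(d)*1e-3
    env.movel(np.array([*p0,Z(.003)]),velocity=.05); env.movel(np.array([*p,Z(.003)]),velocity=.05); env.hold(.1)
    f0=monitor.sense()["contact_force"]
    g=env.movel(np.array([*p,Z(.0135)]),velocity=.04,guard=16); s=monitor.sense()
    print(d,g,(Z(0)-s["position"][2]).round(4),(s["position"][:2]-p).round(4),f0.round(1),(s["contact_force"]-f0).round(1),s["ft_torque"].round(2),s["clock"])
    if not g: break
E
```

```text
(-1.5, 0) False 0.013 [ 0.0004 -0.    ] [-0.2 -0.  -0.5] [ 1.4 -0.   4.9] [-0.02 -0.28  0.01] 11.475
```

```bash
python3 - <<'E'
from h import *
Z=lambda d:.09-d+.037
p=np.array([.5938,.0612]); f0=monitor.sense()["contact_force"]
g=env.movel(np.array([*p,Z(.029)]),velocity=.03,guard=20); s=monitor.sense()
print(g,(Z(0)-s["position"][2]).round(4),s["position"][:2].round(4),(s["contact_force"]).round(1),s["ft_torque"].round(2),s["clock"],s["finger_gap"])
E
```

```text
True 0.0252 [0.5941 0.0612] [-3.4  0.5 10.1] [-0.03  0.57  0.  ] 11.9417 0.14654309846292563
```

```bash
python3 - <<'E'
from h import *
Z=lambda d:.09-d+.037
def rep(t): 
    s=monitor.sense(); print(t,(Z(0)-s["position"][2]).round(4),s["position"][:2].round(4),s["contact_force"].round(1),s["ft_torque"].round(2),s["joints"][5].round(3),s["clock"])
rep("a"); env.movel(np.array([.5938,.0612,Z(.0245)]),velocity=.02); env.hold(.15); rep("b")
j=monitor.sense()["joints"].copy()
for k in range(5):
    j[5]+=np.radians(16); env.set_joints(j); rep(k)
E
```

```text
a 0.0252 [0.5941 0.0612] [-3.4  0.5 10.1] [-0.03  0.57  0.  ] 0.219 11.9417
b 0.0237 [0.594  0.0612] [-1.3  0.5  9.2] [ 0.04  0.22 -0.02] 0.219 12.3417
0 0.0228 [0.5942 0.0611] [-1.6  0.   8.8] [-0.05  0.14 -0.06] 0.499 12.7167
1 0.0229 [0.5942 0.061 ] [-0.6 -1.2  8.7] [-0.13  0.24 -0.08] 0.778 13.0917
2 0.0229 [0.5941 0.061 ] [-1.1 -1.2  9.2] [-0.13  0.22 -0.  ] 1.057 13.4667
3 0.0228 [0.5941 0.061 ] [-0.1 -0.3  7.9] [-0.16  0.25  0.01] 1.337 13.8417
4 0.0229 [0.5941 0.061 ] [-0.9 -0.1  8.7] [-0.1   0.18 -0.11] 1.616 14.2167
```

```bash
python3 - <<'E'
from h import *
Z=lambda d:.09-d+.037
def rep(t): 
    s=monitor.sense(); print(t,(Z(0)-s["position"][2]).round(4),s["position"][:2].round(4),s["contact_force"].round(1),s["ft_torque"].round(2),s["clock"])
x,y=.5939,.0611
for d in (.021,.0195,.0185):
    env.movel(np.array([x,y,Z(d)]),velocity=.03); env.hold(.1); rep(d)
env.release(); env.hold(.2); rep("open")
env.movel(np.array([x,y,.2]),velocity=.2)
env.reach(np.array([.5,.02,.26]),q(1.62+.0)); 
snap("scene","h1"); snap("top","h1t"); f=snap("wrist","h1w"); rep("")
a=cv2.resize(cv2.imread("pics/h1.png")[220:330,250:410],(480,330)); b=cv2.resize(cv2.imread("pics/h1w.png"),(480,360)); c=cv2.resize(cv2.imread("pics/h1t.png")[170:270,250:380],(312,240))
cv2.imwrite("pics/h1c.png",np.hstack([np.vstack([b,cv2.copyMakeBorder(c,0,0,0,168,0)]),np.vstack([a[:,:320],np.zeros((270,320,3),np.uint8)])]))
E
```

```text
0.021 0.0203 [0.5941 0.0611] [-0.3 -0.3  8.2] [-0.05  0.07 -0.04] 14.5667
0.0195 0.0189 [0.5941 0.061 ] [ 0.6 -0.2  7.4] [-0.04  0.05 -0.04] 14.9167
0.0185 0.0179 [0.5941 0.061 ] [-0.3  0.1  6.7] [ 0.02  0.   -0.01] 15.2667
open 0.0185 [0.5939 0.0611] [ 0.4 -0.2 -0.9] [-0.06 -0.02  0.02] 16.1667
 -0.1328 [0.5001 0.0201] [-0.1  0.3  0.6] [-0.01  0.05 -0.04] 18.5583
```

View pics/h1c.png

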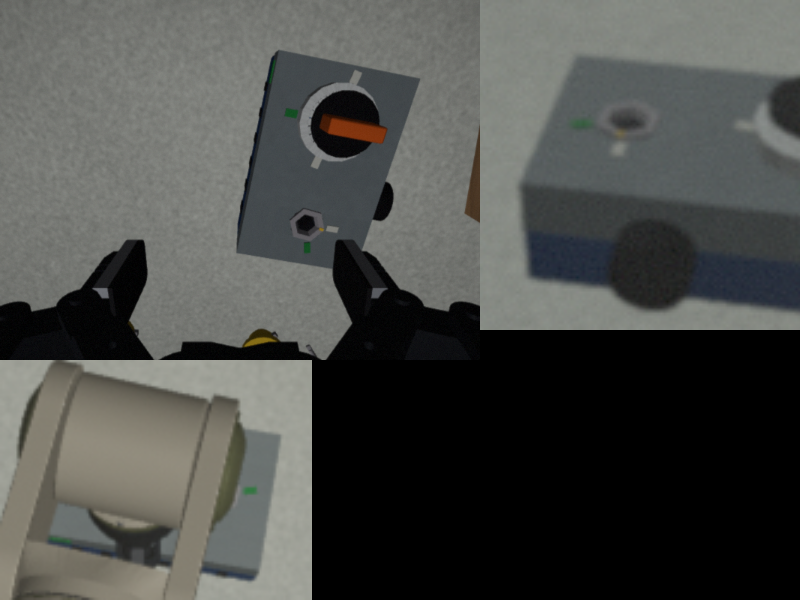

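The bar now lies between the green marks, at about (355,130) in the crop. I'll check its angle, and the extractor's, numerically.

```bash
python3 - <<'E'
from h import *
f=dict(np.load("pics/h1w.npz")); im=f["frame"].astype(int); o=(im[...,0]>im[...,2]+45)&(im[...,0]>90); o[300:]=0
n,lab,st,_=cv2.connectedComponentsWithStats(o.astype(np.uint8)); k=1+st[1:,4].argmax()
for z in (.138,):
    ys,xs=np.nonzero(lab==k); P=np.array([back(f,(x,y),z)[:2] for x,y in zip(xs,ys)])
    ct,sz,an=cv2.minAreaRect((P*1e4).astype(np.float32)); b=cv2.boxPoints((ct,sz,an)); d=max((b[1]-b[0],b[2]-b[1]),key=np.linalg.norm)
    print("bar",np.array(ct)/1e4,np.array(sz)/10,np.degrees(np.arctan2(d[1],d[0])))
s=4/3
print("long edge", [back(f,np.array(u)*s,.075)[:2].round(4) for u in ((278,50),(237,252),(420,78))])
a,b=[back(f,np.array(u)*s,.075)[:2] for u in ((278,50),(237,252))]; d=a-b; print(np.hypot(*d),np.degrees(np.arctan2(d[1],d[0]))-90)
print("screw",back(f,np.array((306,224))*s,.078),"cam",-f["view"][:3,:3].T@f["view"][:3,3])
E
```

```text
bar [0.59503989 0.06109874] [12.57322998 47.02347107] -8.107396
long edge [array([0.532 , 0.1245]), array([ 0.5029, -0.0922]), array([0.6711, 0.1058])]
0.2186353653219482 -7.6571744643124475
screw [ 0.57725478 -0.0520612   0.078     ] cam [0.49753507 0.09839946 0.40276266]
```

The cartridge is home: the bar is at -8.1° against the extractor's -7.9°. Next is the key.

```bash
python3 - <<'E'
from h import *
def rep(t): 
    s=monitor.sense(); print(t,s["position"].round(4),s["contact_force"].round(1),s["ft_torque"].round(2),round(s["finger_gap"],3),s["joints"][5].round(2),s["clock"])
y=np.radians(140.25); x0=np.array([.4975,.3335])
env.reach(np.array([*x0,.17]),q(y)); print(env.movel(np.array([*x0,.088]),velocity=.12,guard=15))
env.close_gripper(80); rep("grip")
env.movel(np.array([*x0,.20]),velocity=.12); rep("lift")
env.reach(np.array([.578,-.0525,.19]),q(np.radians(112.1))); rep("over")
snap("wrist","k1"); snap("scene","k1s"); a=cv2.imread("pics/k1.png"); b=cv2.imread("pics/k1s.png")[180:330,230:430]
cv2.imwrite("pics/k1c.png",np.vstack([a[150:480,120:520],cv2.resize(b,(360,270),interpolation=cv2.INTER_CUBIC)[:,:].copy() if 0 else cv2.resize(b,(400,270))]))
E
```

```text
False
grip [0.4976 0.3336 0.0883] [-0.4 -0.3  3.7] [-0.    0.04 -0.01] 0.174 -0.48 21.2667
lift [0.4972 0.3333 0.1991] [-0.3 -1.  -1.4] [-0.    0.01 -0.02] 0.17 -0.48 22.35
over [ 0.5781 -0.0515  0.19  ] [-0.6  0.2 -1.2] [ 0.03 -0.02  0.04] 0.167 -0.68 23.8167
```

View pics/k1c.png

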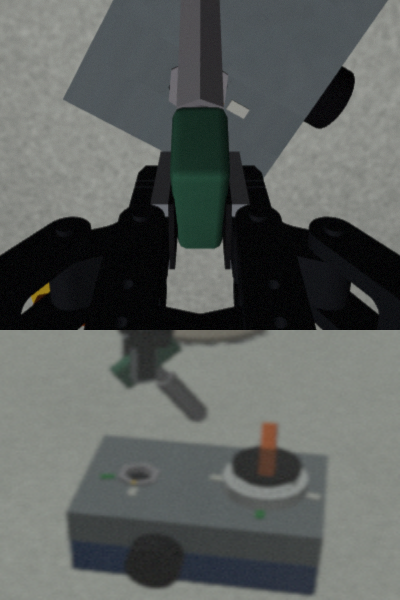

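The key swung in the grip. Its tip brushed the cartridge bar on the way over because my transit was too low. In the scene crop the shank leans right, with its tip at about (200,412). I'll measure the tilt from closer crops.

```bash
python3 - <<'E'
from h import *
a=cv2.imread("pics/k1.png")[0:300,200:440]; b=cv2.imread("pics/k1s.png")[175:275,280:400]
cv2.imwrite("pics/k2c.png",np.hstack([cv2.resize(a,(320,400)),cv2.resize(b,(480,400),interpolation=cv2.INTER_CUBIC)]))
f=dict(np.load("pics/k1.npz"));g=dict(np.load("pics/k1s.npz")); s=monitor.sense()
Rt=R.from_quat(s["ee_rot"]).as_matrix(); t=np.array(s["position"])
def pr(f,p): c=f["view"][:3,:3]@p+f["view"][:3,3]; u=f["mtx"]@(c/c[2]); return u[:2].round(1)
for th in (20,30,40,50,60):
    r=np.radians(th); d=np.array([np.sin(r),0,np.cos(r)]); G=np.array([0,0,-.0187])
    print(th,[ (pr(f,t+Rt@(G+d*L)), pr(g,t+Rt@(G+d*L))) for L in (.03,.0917)])
E
```

```text
20 [(array([317. , 287.5]), array([304.9, 210.3])), (array([317.6, 201.1]), array([316.2, 236.8]))]
30 [(array([316.9, 278.3]), array([307.5, 208.7])), (array([317.4, 174.1]), array([323.8, 232.2]))]
40 [(array([316.8, 270.7]), array([309.9, 206.8])), (array([317.1, 147.9]), array([330.7, 226.5]))]
50 [(array([316.7, 264.9]), array([311.9, 204.5])), (array([316.8, 122.6]), array([336.7, 220. ]))]
60 [(array([316.6, 261.2]), array([313.6, 202. ])), (array([316.5,  98.7]), array([341.7, 212.8]))]
```

View pics/k2c.png

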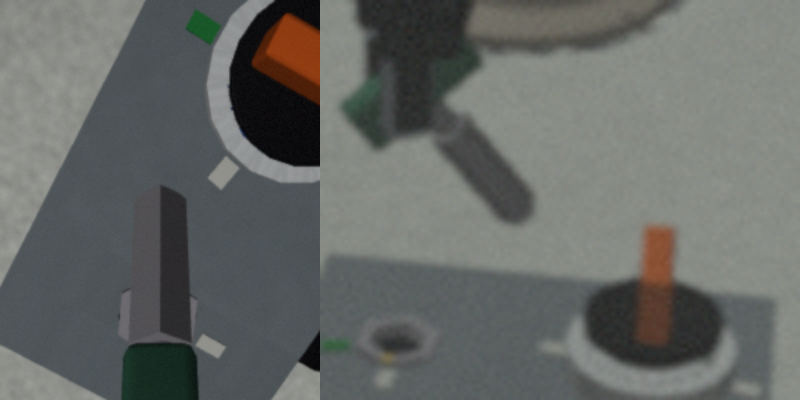

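The tilt is about 41° in the plane of the bar; the tip is at about (320,140) in the wrist image and (328,227) in the scene image. I'll tilt the tool toward the base so the shank hangs vertical, insert it that way, then regrip upright.

```bash
cat >> h.py <<'E'
TH=np.radians(41)
def tilted(tip,yaw,th=TH):
    Rm=R.from_quat(q(yaw))*R.from_euler('y',-th); z=Rm.as_matrix()[:,2]
    return np.array(tip)+[0,0,.0917]+.0187*z, Rm.as_quat()
def rep(t): 
    s=monitor.sense(); print(t,s["position"].round(4),s["contact_force"].round(1),s["ft_torque"].round(2),round(s["finger_gap"],3),s["joints"].round(2),s["clock"])
E
python3 - <<'E'
from h import *
yw=np.radians(172.1); S=[.578,-.0525]
s=monitor.sense(); env.movel(np.array([s["position"][0],s["position"][1],.28]),velocity=.2)
p,o=tilted([*S,.16],yw); print(p,kinematics.ik(p,o))
env.reach(p,o); rep("tilt")
p,o=tilted([*S,.086],yw); env.movel(p,velocity=.1); env.hold(.2); rep("near")
snap("scene","t1"); snap("wrist","t1w")
b=cv2.imread("pics/t1.png")[170:290,270:410]; a=cv2.imread("pics/t1w.png")[0:480,120:520]
cv2.imwrite("pics/t1c.png",np.hstack([cv2.resize(b,(480,411),interpolation=cv2.INTER_CUBIC),cv2.resize(a[:, :],(320,411))]))
E
```

```text
[ 0.59015187 -0.05418621  0.23758693] [-0.35024839  0.15172415  1.85993926  0.32611918  0.44629791 -2.02821226]
tilt [ 0.5902 -0.0542  0.2372] [-0.2  0.1 -1.6] [ 0.05  0.49 -0.06] 0.171 [-0.35  0.15  1.86  0.33  0.45 -2.03] 25.7417
near [ 0.5903 -0.0542  0.1641] [-0.3  0.4 -2. ] [0.1  0.51 0.02] 0.171 [-0.35  0.26  1.95  0.56  0.26 -2.27] 26.8333
```

```bash
python3 - <<'E'
from h import *
for z in (.08,.07,.058,.054):
    p,o=tilted([.578,-.0525,z],np.radians(172.1)); j=kinematics.ik(p,o); print(z,None if j is None else np.round(j,2))
E
```

```text
0.08 [-0.35  0.27  1.96  0.59  0.25 -2.31]
0.07 [-0.35  0.29  1.96  0.66  0.23 -2.38]
0.058 [-0.35  0.31  1.97  0.75  0.2  -2.47]
0.054 [-0.35  0.32  1.98  0.79  0.2  -2.51]
```

View pics/t1c.png

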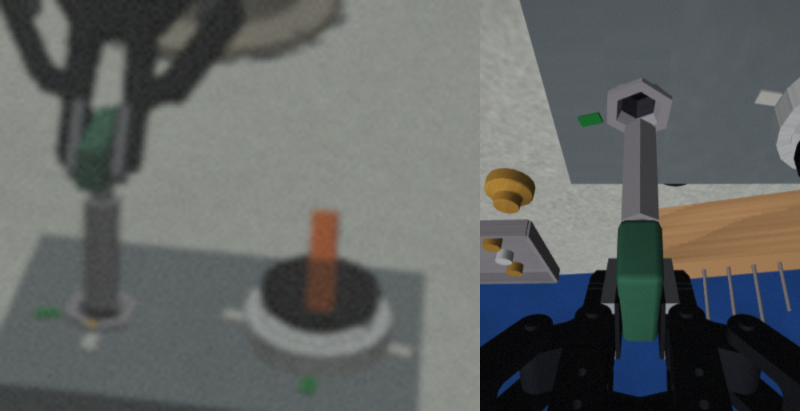

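The shank hangs vertical just above the socket. In the wrist crop the tip is at (640,120) and the mouth centre at (638,103). I'll check the offset between them, then insert under guard.

```bash
python3 - <<'E'
from h import *
f=dict(np.load("pics/t1w.npz"))
m=back(f,(317.5,120),.078); print("mouth",m)
def pr(f,p): c=f["view"][:3,:3]@np.array(p)+f["view"][:3,3]; u=f["mtx"]@(c/c[2]); return u[:2].round(1)
for z in(.086,): print("tip pred",pr(f,[.578,-.0525,z]),pr(f,[.578-.0085,-.0525,z+.003]), "mouth pred",pr(f,[.578,-.0525,.078]))
yw=np.radians(172.1); S=[.578,-.0525]
p,o=tilted([*S,.052],yw); g=env.movel(p,velocity=.03,guard=12); rep(g)
s=monitor.sense(); z=R.from_quat(s["ee_rot"]).as_matrix()[:,2]; print("tip",s["position"]-.0187*z-[0,0,.0917])
E
```

```text
mouth [ 0.5726335  -0.05239391  0.078     ]
tip pred [319.  142.2] [316.1 133.1] mouth pred [319. 129.]
True [ 0.5908 -0.0543  0.1567] [-4.6  0.6  6.9] [ 0.08  0.26 -0.01] 0.168 [-0.35  0.28  1.96  0.61  0.25 -2.32] 27.425
tip [ 0.57859547 -0.05263104  0.07905764]
```

```bash
python3 - <<'E'
from h import *
yw=np.radians(172.1); th=np.radians(38.5)
for S in ([.577,-.0525],[.575,-.0525],[.573,-.0525]):
    p,o=tilted([*S,.086],yw,th); env.movel(p,velocity=.04,frame=o); env.hold(.1)
    p,o=tilted([*S,.052],yw,th); g=env.movel(p,velocity=.03,guard=12); rep((S,g))
    s=monitor.sense(); z=R.from_quat(s["ee_rot"]).as_matrix()[:,2]; t=s["position"]-.0187*z-[0,0,.0917]; print("tip",t)
    if t[2]<.072: break
E
```

```text
([0.577, -0.0525], True) [ 0.589  -0.0545  0.1375] [-7.1  0.1  8.8] [-0.11  0.79 -0.14] 0.178 [-0.35  0.31  1.95  0.54  0.25 -2.26] 28.6917
tip [ 0.57743598 -0.05292882  0.06045629]
```

It's in the socket, about 17.5 mm deep. Now I'll release, back off along the tool axis and regrip upright.

```bash
python3 - <<'E'
from h import *
env.release(); env.hold(.2)
s=monitor.sense(); z=R.from_quat(s["ee_rot"]).as_matrix()[:,2]
env.movel(np.array(s["position"])-.09*z,velocity=.12)
yw=np.radians(172.1)
env.reach(np.array([.577,-.0525,.22]),q(yw)); rep("above")
f=snap("scene","v1"); w=snap("wrist","v1w")
im=w["frame"].astype(int); g=(im[...,1]>im[...,0]+15)&(im[...,1]>im[...,2]+5)
n,lab,st,_=cv2.connectedComponentsWithStats(g.astype(np.uint8)); k=1+st[1:,4].argmax(); ys,xs=np.nonzero(lab==k)
P=np.array([back(w,(x,y),.160)[:2] for x,y in zip(xs,ys)]); ct,sz,an=cv2.minAreaRect((P*1e4).astype(np.float32)); b=cv2.boxPoints((ct,sz,an)); d=max((b[1]-b[0],b[2]-b[1]),key=np.linalg.norm)
print("handle",np.array(ct)/1e4,np.array(sz)/10,np.degrees(np.arctan2(d[1],d[0])),xs.min(),xs.max(),ys.min(),ys.max())
E
```

```text
above [ 0.5768 -0.0523  0.2191] [-0.6  0.5 -0.1] [-0.01 -0.05  0.02] 1.0 [-0.29  0.44  1.35  0.    1.35 -1.73] 31.375
handle [ 0.57280283 -0.05245479] [15.18402252 62.01415405] -8.716682 302 333 196 313
```

```bash
python3 - <<'E'
from h import *
X=[.575,-.0525]
o=q(np.radians(171.7)); env.movel(np.array([*X,.19]),velocity=.1,frame=o)
print(env.movel(np.array([*X,.134]),velocity=.08,guard=12)); rep("down")
env.close_gripper(60); rep("grip"); 
g=env.movel(np.array([*X,.120]),velocity=.03,guard=20); rep(("push",g)); env.hold(.2); rep("hold")
E
```

```text
False
down [ 0.5753 -0.0526  0.1345] [ 0.2 -0.6  0.5] [ 0.01 -0.04  0.  ] 1.001 [-0.29  0.51  1.46  0.    1.16 -1.72] 32.775
grip [ 0.5751 -0.0526  0.1342] [-0.5 -0.7  1.6] [-0.07  0.07  0.04] 0.176 [-0.29  0.52  1.46 -0.    1.16 -1.72] 33.4167
('push', True) [ 0.5753 -0.0526  0.1341] [-3.6  1.1  7.6] [ 0.11  0.63 -0.01] 0.177 [-0.29  0.52  1.46 -0.    1.16 -1.72] 33.65
hold [ 0.5753 -0.0526  0.1341] [-4.   1.   7.7] [0.07 0.64 0.01] 0.171 [-0.29  0.52  1.46 -0.    1.16 -1.72] 33.85
```

```bash
python3 - <<'E'
from h import *
from scipy.optimize import least_squares
def pr(f,P): c=P@f["view"][:3,:3].T+f["view"][:3,3]; u=c@f["mtx"].T; return u[:,:2]/u[:,2:]
def cen(f,P):
    m=np.zeros((480*8,640*8),np.uint8); cv2.fillConvexPoly(m,cv2.convexHull(np.round(pr(f,P)*8).astype(np.int32)),1); M=cv2.moments(m,True); return np.array([M["m10"],M["m01"]])/M["m00"]/8
def blob(f,col,roi):
    im=f["frame"].astype(int); r,g,b=im[...,0],im[...,1],im[...,2]
    m=((g>r+12)&(g>b+4)) if col=="g" else (r>b+35)
    k=np.zeros_like(m); k[roi]=1; m=m&k; n,lab,st,c=cv2.connectedComponentsWithStats(m.astype(np.uint8)); i=1+st[1:,4].argmax(); return c[i],st[i]
def box(l,w,z0,z1,x,y,yaw,t):
    V=np.array([[a*l/2,b*w/2,z] for a in(-1,1) for b in(-1,1) for z in(z0,z1)]); return R.from_euler('z',yaw).apply(V)+[x,y,t]
s=dict(np.load("pics/v1.npz")); w=dict(np.load("pics/v1w.npz")); roi=np.s_[150:330,250:420]
e=np.radians(-8)
for n,col,dim,x0 in(("key","g",(.06,.016,.078,.102),(.576,-.0525,.058)),("cart","o",(.048,.014,.034,.066),(.594,.061,.072))):
    cs,ss=blob(s,col,roi); cw,sw=blob(w,col,np.s_[0:400,0:640]); print(n,cs.round(1),ss,cw.round(1),sw)
    r=least_squares(lambda p:np.r_[cen(s,box(*dim,p[0],p[1],e,p[2]))-cs,cen(w,box(*dim,p[0],p[1],e,p[2]))-cw],x0,diff_step=.003)
    print(n,r.x.round(4),r.fun.round(2))
E
```

```text
key [298.7 221.4] [292 213  14  22 143] [317.2 254.2] [ 302  195   32  119 3549]
key [ 0.5721 -0.0523  0.0678] [ 0.19 -0.02 -0.02  0.02]
cart [363.6 244.5] [360 231   9  29 197] [516.  244.9] [ 491  200   52   93 3891]
cart [0.5932 0.0595 0.0759] [-0.96  0.29  0.31 -0.03]
```

```bash
python3 - <<'E'
from h import *
y0=171.7
for x,dy,yo in ((.573,0,0),(.571,0,0),(.574,0,6),(.574,0,-6),(.577,0,0)):
    Y=-.0526+dy; o=q(np.radians(y0+yo))
    s=monitor.sense(); env.movel(np.array([x,Y,s["position"][2]+.0005]),velocity=.03,frame=o)
    g=env.movel(np.array([x,Y,.122]),velocity=.03,guard=15); s=monitor.sense(); print(x,yo,g,s["position"].round(4),s["contact_force"].round(1),s["ft_torque"].round(2),s["clock"])
    if s["position"][2]<.130: break
E
```

```text
0.573 0 True [ 0.5742 -0.0528  0.1341] [0.3 0.3 4.4] [0.06 0.02 0.06] 34.325
0.571 0 True [ 0.572  -0.0527  0.1341] [-0.5  0.9  6.2] [ 0.09  0.02 -0.01] 34.8167
0.574 6 True [ 0.5731 -0.053   0.1341] [-3.6 -0.5  6.9] [-0.12  0.81 -0.03] 35.2917
0.574 -6 True [ 0.5736 -0.0523  0.1341] [-2.4  1.   7.3] [0.13 0.77 0.01] 35.8667
0.577 0 True [ 0.5766 -0.0529  0.1341] [-1.7 -1.   5.7] [-0.11  0.42 -0.01] 36.3583
```

Every push stops at exactly z=0.134, so I need to know whether the key is seated. I'll tap the top of the handle with shut fingers.

```bash
python3 - <<'E'
from h import *
X=[.574,-.0525]
env.release(); s=monitor.sense(); env.movel(np.array([*X,.195]),velocity=.2,frame=q(np.radians(171.7)))
env.close_gripper(30)
print(env.movel(np.array([*X,.145]),velocity=.04,guard=8)); rep("tap")
E
```

```text
True
tap [ 0.5743 -0.0526  0.16  ] [-0.7 -0.9  7.6] [ 0.05  0.12 -0.07] 0.002 [-0.29  0.49  1.44 -0.    1.22 -1.72] 39.125
```

The handle top is at 0.160, so the tip is at 0.058 and the key is fully seated. Now I'll grip it and turn.

```bash
python3 - <<'E'
from h import *
X=[.5755,-.0525]
env.movel(np.array([*X,.19]),velocity=.15); env.release()
env.movel(np.array([*X,.136]),velocity=.1,guard=12); env.close_gripper(60); rep("grip")
env.movel(np.array([*X,.1345]),velocity=.03,guard=12); env.hold(.1)
j=np.array(monitor.sense()["joints"]); j0=j[5]
for k in range(12):
    j[5]+=.14; env.set_joints(j); s=monitor.sense(); print(round(j[5]-j0,2),s["contact_force"].round(1),s["ft_torque"].round(2),s["joints"][5].round(3),s["position"].round(4),s["clock"])
    if abs(s["ft_torque"][2])>.5: break
E
```

```text
grip [ 0.5755 -0.0526  0.1363] [-0.5 -1.2  2.7] [-0.19  0.29  0.04] 0.172 [-0.29  0.51  1.46 -0.    1.17 -1.72] 41.6
0.14 [-2.4  0.6  4.4] [ 0.21  0.52 -0.02] -1.583 [ 0.5757 -0.0525  0.1363] 42.2083
0.28 [-2.   1.4  4.7] [ 0.53  0.68 -0.03] -1.443 [ 0.5756 -0.0523  0.1362] 42.4667
0.42 [-3.2  2.5  4.8] [0.82 0.68 0.01] -1.305 [ 0.5757 -0.0521  0.1363] 42.725
0.56 [-1.7  5.3  4.2] [1.22 0.48 0.03] -1.166 [ 0.5758 -0.052   0.1362] 42.9833
0.7 [-0.9  5.9  4.5] [ 1.35  0.24 -0.01] -1.026 [ 0.576  -0.0518  0.1363] 43.2417
0.84 [0.1 6.2 4.2] [ 1.52 -0.05 -0.06] -0.886 [ 0.5762 -0.0517  0.1363] 43.5
0.98 [0.2 7.  2.7] [ 1.65 -0.21 -0.02] -0.746 [ 0.5764 -0.0517  0.1363] 43.7583
1.12 [1.6 7.  3.6] [ 1.71 -0.52 -0.02] -0.606 [ 0.5766 -0.0516  0.1363] 44.0167
1.26 [3.9 6.9 2. ] [ 1.73 -0.8   0.02] -0.466 [ 0.5768 -0.0516  0.1363] 44.275
1.4 [4.6 7.5 1.8] [ 1.79 -0.97  0.03] -0.326 [ 0.577  -0.0516  0.1363] 44.5333
1.54 [4.2 5.2 1.2] [ 1.3  -1.02  0.02] -0.186 [ 0.5771 -0.052   0.1364] 44.7917
1.68 [5.8 6.5 1.5] [ 1.29 -1.23 -0.05] -0.046 [ 0.5773 -0.0521  0.1364] 45.05
```

```bash
python3 - <<'E'
from h import *
j=np.array(monitor.sense()["joints"]); j0=-1.72
for k in range(4):
    j[5]+=.1; env.set_joints(j); s=monitor.sense(); print(round(j[5]-j0,2),s["contact_force"].round(1),s["ft_torque"].round(2),s["joints"][5].round(3),np.round(s["joint_efforts"][5],2),s["clock"])
    if abs(s["ft_torque"][2])>.4: break
f=snap("wrist","g1"); im=f["frame"].astype(int); r,g,b=im[...,0],im[...,1],im[...,2]
m=((r>b+40)&(g>b+25)&(r>100)); n,lab,st,c=cv2.connectedComponentsWithStats(m.astype(np.uint8))
for i in range(1,n):
    if st[i,4]>8:
        p=back(f,c[i],.078)[:2]; d=p-[.577,-.0525]; print("yel",c[i].round(1),st[i,4],p.round(4),np.hypot(*d).round(4),np.degrees(np.arctan2(d[1],d[0])).round(1))
m=((g>r+30)&(g>b+15)); n,lab,st,c=cv2.connectedComponentsWithStats(m.astype(np.uint8))
for i in range(1,n):
    if st[i,4]>20: p=back(f,c[i],.075)[:2]; d=p-[.577,-.0525]; print("grn",c[i].round(1),st[i,4],p.round(4),np.hypot(*d).round(4),np.degrees(np.arctan2(d[1],d[0])).round(1))
E
```

```text
1.77 [2.2 4.5 1.3] [ 0.93 -0.64 -0.01] 0.048 0.28 45.3
1.87 [ 3.8  3.3 -0.1] [ 0.87 -0.8  -0.03] 0.148 0.18 45.55
1.97 [3.1 3.3 0.9] [ 0.87 -0.96 -0.06] 0.248 0.18 45.8
2.07 [ 4.4  4.  -0.3] [ 0.75 -1.   -0.06] 0.348 0.18 46.05
yel [127.5  36.7] 6100 [0.5769 0.0816] 0.1341 90.1
yel [627.1 293.8] 1160 [ 0.6961 -0.1583] 0.1594 -41.6
yel [346.6 293. ] 9 [ 0.5816 -0.0713] 0.0194 -76.2
grn [278.2   3.9] 189 [0.6362 0.0534] 0.1213 60.8
grn [104.3 106.8] 361 [0.5473 0.0681] 0.1242 103.9
grn [318.7 359.9] 5607 [ 0.5456 -0.0957] 0.0534 -126.1
grn [360.9 304.6] 192 [ 0.5831 -0.0824] 0.0305 -78.4
```

```bash
python3 - <<'E'
from h import *
rep("now")
f=dict(np.load("pics/g1.npz")); im=f["frame"].astype(int); g=(im[...,1]>im[...,0]+12)&(im[...,1]>im[...,2]+4)
n,lab,st,c=cv2.connectedComponentsWithStats(g.astype(np.uint8)); i=1+st[1:,4].argmax(); ys,xs=np.nonzero(lab==i)
P=np.array([back(f,(x,y),.160)[:2] for x,y in zip(xs,ys)]); ct,sz,an=cv2.minAreaRect((P*1e4).astype(np.float32)); b=cv2.boxPoints((ct,sz,an)); d=max((b[1]-b[0],b[2]-b[1]),key=np.linalg.norm)
print(np.array(ct)/1e4,np.array(sz)/10,np.degrees(np.arctan2(d[1],d[0])),st[i])
x=yaw_now(); print("tool yaw",np.degrees(np.arctan2(x[1],x[0])))
env.release(); env.hold(.1); rep("open"); p=monitor.sense()["position"]
env.movel(np.array([.576,-.0525,.195]),velocity=.2)
w=snap("wrist","g2"); snap("scene","g2s")
im=w["frame"].astype(int); g=(im[...,1]>im[...,0]+12)&(im[...,1]>im[...,2]+4)
n,lab,st,c=cv2.connectedComponentsWithStats(g.astype(np.uint8)); i=1+st[1:,4].argmax(); ys,xs=np.nonzero(lab==i)
P=np.array([back(w,(x,y),.160)[:2] for x,y in zip(xs,ys)]); ct,sz,an=cv2.minAreaRect((P*1e4).astype(np.float32)); b=cv2.boxPoints((ct,sz,an)); d=max((b[1]-b[0],b[2]-b[1]),key=np.linalg.norm)
print(np.array(ct)/1e4,np.array(sz)/10,np.degrees(np.arctan2(d[1],d[0])),st[i])
r,g,b=im[...,0],im[...,1],im[...,2]
for nm,m,z in(("y",(r>b+40)&(g>b+25)&(r>90),.078),("g",(g>r+30)&(g>b+15),.075)):
    n,lab,st,c=cv2.connectedComponentsWithStats(m.astype(np.uint8))
    for i in range(1,n):
        if st[i,4]>5:
            p=back(w,c[i],z)[:2]; d=p-[.577,-.0525]; print(nm,c[i].round(0),st[i,4],np.hypot(*d).round(4),np.degrees(np.arctan2(d[1],d[0])).round(1))
E
```

```text
now [ 0.578  -0.0521  0.1364] [ 3.5  3.1 -0.7] [ 0.75 -0.96 -0.06] 0.17 [-0.29  0.52  1.46  0.    1.16  0.35] 46.1
[ 0.58310405 -0.05273621] [65.52037354 23.9369873 ] 53.070213 [ 294  258   79  182 8194]
tool yaw 53.21708013252774
open [ 0.5773 -0.0521  0.1364] [-0.   0.6  0.5] [ 0.01  0.02 -0.03] 0.997 [-0.29  0.52  1.46  0.    1.16  0.35] 46.8833
[ 0.57810981 -0.05215309] [59.73017578 15.3018219 ] 52.810352 [ 304  220   36  124 4017]
y [193.  48.] 3549 0.1288 85.8
y [598. 258.] 2194 0.1802 -42.5
y [341. 252.] 22 0.0184 -77.8
y [435. 434.] 1275 0.1762 -98.3
g [291.  18.] 352 0.1242 60.1
g [155. 104.] 238 0.1238 103.5
g [319. 255.] 497 0.0154 -128.3
g [328. 255.] 10 0.0159 -108.0
g [331. 259.] 21 0.0193 -104.5
g [353. 263.] 215 0.0299 -81.1
g [326. 259.] 6 0.0181 -114.2
g [325. 295.] 306 0.0435 -122.8
g [314. 320.] 56 0.0621 -130.4
g [326. 321.] 34 0.0632 -123.0
g [319. 325.] 10 0.0659 -127.7
g [322. 337.] 11 0.0755 -125.9
g [330. 339.] 13 0.0772 -122.1
```

```bash
python3 - <<'E'
from h import *
X=[.578,-.0522]
env.close_gripper(30)
print(env.movel(np.array([*X,.145]),velocity=.05,guard=8)); rep("tap")
E
```

```text
True
tap [ 0.5781 -0.0524  0.16  ] [-0.5  0.5  9.2] [ 0.06 -0.07  0.06] -0.001 [-0.29  0.49  1.43  0.    1.21  0.35] 48.9
```

```bash
python3 - <<'E'
from h import *
X=[.578,-.0522]
env.movel(np.array([*X,.185]),velocity=.2); env.release()
env.movel(np.array([*X,.134]),velocity=.1,guard=12); env.close_gripper(80); rep("grip")
print(env.movel(np.array([*X,.129]),velocity=.03,guard=8)); rep("press")
j=np.array(monitor.sense()["joints"]); j0=j[5]
for k in range(6):
    j[5]+=.08; env.set_joints(j); s=monitor.sense(); print(round(j[5]-j0,2),s["contact_force"].round(1),s["ft_torque"].round(2),s["position"].round(4),np.round(s["joint_efforts"][5],2),s["clock"])
    if abs(s["ft_torque"][2])>.25: break
w=snap("wrist","g3"); im=w["frame"].astype(int); r,g,b=im[...,0],im[...,1],im[...,2]
for nm,m,z in(("y",(r>b+40)&(g>b+25)&(r>90),.078),("g",(g>r+30)&(g>b+15),.075)):
    n,lab,st,c=cv2.connectedComponentsWithStats(m.astype(np.uint8))
    for i in range(1,n):
        p=back(w,c[i],z)[:2]; d=p-X
        if st[i,4]>5 and np.hypot(*d)<.04: print(nm,c[i].round(0),st[i,4],np.hypot(*d).round(4),np.degrees(np.arctan2(d[1],d[0])).round(1))
e=dict(np.load("pics/we.npz")); 
for u,z in(((230,239),.078),((193,221),.075),((233,255),.075)): d=back(e,u,z)[:2]-X; print(np.degrees(np.arctan2(d[1],d[0])))
E
```

```text
grip [ 0.5782 -0.0523  0.1343] [-0.7  1.   2.5] [-0.06  0.08 -0.04] 0.17 [-0.29  0.52  1.46  0.    1.16  0.35] 51.2583
True
press [ 0.5786 -0.0523  0.1343] [-4.9 -0.1  9.2] [ 0.15  1.17 -0.07] 0.169 [-0.29  0.52  1.46  0.    1.16  0.35] 51.4667
0.08 [-2.   0.5  2.9] [ 0.07  0.52 -0.01] [ 0.5785 -0.0522  0.1343] 0.27 51.7167
0.16 [-0.6  0.3  3.5] [ 0.04  0.29 -0.03] [ 0.5787 -0.0523  0.1343] 0.26 51.9667
0.24 [-0.3 -0.4  2.6] [-0.08  0.06  0.04] [ 0.5788 -0.0524  0.1343] 0.26 52.2167
0.32 [0.4 0.2 2.7] [-0.14 -0.05 -0.05] [ 0.5788 -0.0524  0.1344] 0.26 52.4667
0.4 [-0.7 -0.9  3.2] [-0.22  0.1   0.02] [ 0.5786 -0.0524  0.1343] 0.25 52.7167
0.48 [-0.  -1.   3.8] [-0.43  0.2  -0.02] [ 0.5786 -0.0525  0.1344] 0.25 52.9667
y [352. 281.] 65 0.0175 -81.9
g [374. 287.] 347 0.0302 -83.2
-16.297075752589254
-82.31294831452767
-9.19439675433751
```

```bash
python3 - <<'E'
from h import *
X=[.578,-.0522]
def look(n):
    w=snap("wrist",n); im=w["frame"].astype(int); r,g,b=im[...,0],im[...,1],im[...,2]
    for nm,m,z in(("y",(r>b+40)&(g>b+25)&(r>90),.078),("g",(g>r+30)&(g>b+15),.075)):
        k,lab,st,c=cv2.connectedComponentsWithStats(m.astype(np.uint8))
        for i in range(1,k):
            d=back(w,c[i],z)[:2]-X
            if st[i,4]>5 and np.hypot(*d)<.04: print(nm,st[i,4],np.hypot(*d).round(4),np.degrees(np.arctan2(d[1],d[0])).round(1))
j=np.array(monitor.sense()["joints"])
for k in range(3):
    j[5]+=.06; env.set_joints(j); s=monitor.sense(); print(k,s["contact_force"].round(1),s["ft_torque"].round(2),s["position"].round(4),s["clock"]); look(f"l{k}")
    if abs(s["ft_torque"][2])>.2: break
j[5]-=.1; env.set_joints(j)
env.release(); env.movel(np.array([*X,.20]),velocity=.2); look("l9")
w=dict(np.load("pics/l9.npz")); im=w["frame"].astype(int); g=(im[...,1]>im[...,0]+12)&(im[...,1]>im[...,2]+4)
n,lab,st,c=cv2.connectedComponentsWithStats(g.astype(np.uint8)); i=1+st[1:,4].argmax(); ys,xs=np.nonzero(lab==i)
P=np.array([back(w,(x,y),.160)[:2] for x,y in zip(xs,ys)]); ct,sz,an=cv2.minAreaRect((P*1e4).astype(np.float32)); b=cv2.boxPoints((ct,sz,an)); d=max((b[1]-b[0],b[2]-b[1]),key=np.linalg.norm)
print("handle",np.array(ct)/1e4,np.array(sz)/10,np.degrees(np.arctan2(d[1],d[0]))); rep("end")
E
```

```text
0 [-0.5 -2.1  2.3] [-0.55  0.17  0.01] [ 0.5786 -0.0525  0.1343] 53.2667
y 65 0.0174 -82.1
g 350 0.0301 -83.2
1 [-0.9 -3.7  2.5] [-0.64  0.11  0.07] [ 0.5786 -0.0525  0.1343] 53.5667
y 66 0.0174 -82.2
g 349 0.0301 -83.2
2 [-0.6 -3.7  3.2] [-0.82  0.11  0.13] [ 0.5787 -0.0526  0.1344] 53.8667
y 67 0.0173 -82.2
g 355 0.03 -83.2
y 40 0.0172 -77.2
g 1053 0.0259 -155.5
g 14 0.0055 116.4
g 13 0.007 149.5
g 211 0.0298 -83.1
handle [ 0.58054053 -0.05158579] [62.6819458  15.32208252] 20.701256
end [ 0.5776 -0.0521  0.1992] [ 0.2 -0.  -0.6] [ 0.05 -0.    0.02] 1.003 [-0.29  0.46  1.38  0.    1.3   0.91] 55.375
```

The yellow line sits at the green mark and holds there as torque rises, so the screw is at its stop. One last tap to confirm the key is seated, then I'll hand in.

```bash
python3 - <<'E'
from h import *
X=[.579,-.052]
env.close_gripper(30); print(env.movel(np.array([*X,.148]),velocity=.06,guard=6)); rep("tap")
env.movel(np.array([*X,.24]),velocity=.2)
f=snap("wrist","z"); im=f["frame"].astype(int); o=(im[...,0]>im[...,2]+45)&(im[...,0]>90)
n,lab,st,c=cv2.connectedComponentsWithStats(o.astype(np.uint8))
for i in range(1,n):
    if st[i,4]<300: continue
    ys,xs=np.nonzero(lab==i); P=np.array([back(f,(x,y),.138)[:2] for x,y in zip(xs,ys)])
    ct,sz,an=cv2.minAreaRect((P*1e4).astype(np.float32)); b=cv2.boxPoints((ct,sz,an)); d=max((b[1]-b[0],b[2]-b[1]),key=np.linalg.norm)
    print("orange",np.array(ct)/1e4,np.array(sz)/10,np.degrees(np.arctan2(d[1],d[0])))
rep("end")
E
```

```text
True
tap [ 0.5791 -0.0521  0.1599] [-0.2 -0.2  8.7] [-0.03 -0.03  0.  ] 0.002 [-0.29  0.49  1.43  0.    1.21  0.91] 56.8
orange [ 0.7049958  -0.15260437] [32.29889832 32.43359985] -55.46526
orange [0.59451396 0.06083574] [13.54765472 46.66707458] -5.0194774
orange [ 0.57406284 -0.2058344 ] [53.7706543  42.31286316] 24.855473
orange [ 0.52096157 -0.26634067] [31.82630005 40.32894287] -45.153187
orange [ 0.50379204 -0.29410979] [35.87082825  9.90517807] 84.52974
end [ 0.5784 -0.0518  0.2378] [-0.4 -0.2 -1. ] [ 0.03 -0.08 -0.02] 0.004 [-0.29  0.43  1.31  0.    1.4   0.91] 57.4
```

The key is seated, the screw is at its stop, and the cartridge is home with its bar at about -5° against -8°.

```bash
python3 -c "
from h import *
print(job.hand_in())"
```

```text
the job is handed in; nothing more can be done
None
```

I handed the job in at about 57 s; the verdict wasn't shown. By my last checks the cartridge is clicked home, the key stands fully seated, and the lock screw is at its stop, though the key brushed the cartridge in transit and seemed to slip in the socket once before I re-turned it.

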